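# Find the high pad of the press plate with a plunger probe and mark it with the loupe

### The job

One of the five round pads on the press's base plate stands a little proud of the others. Take the plunger probe from its forked rest and touch its tip lightly to every pad in turn from left to right, never driving the plunger fully home, to find the high one. Then hang the probe back on its rest as it was, and stand the loupe upright in the middle of the high pad so that it can be inspected.

Things in the scene. Friction and masses are not known exactly. Their poses are not given: they have to be found in the camera images.
- plate: fixed dark steel base plate, 150 x 240 x 12 mm, long side along y, yaw within 0.22. Origin under its centre; x to its far side, y left, z up. It carries five steel pads, 46 mm across, in a W from left to right (each 44 mm further right, alternately near and far). Four pads stand about 8 mm above the plate; one, in any of the five places, about 3 mm more: the high one.
- station1 (a point): centre of the left-most pad, 20 mm above the counter, where an ordinary (not the high) pad's top lies; it does not tell the pad's true height. Pad numbers run 1 to 5 from left to right.
- station2 (a point): centre of the second from the left pad, 20 mm above the counter, where an ordinary (not the high) pad's top lies; it does not tell the pad's true height. Pad numbers run 1 to 5 from left to right.
- station3 (a point): centre of the middle pad, 20 mm above the counter, where an ordinary (not the high) pad's top lies; it does not tell the pad's true height. Pad numbers run 1 to 5 from left to right.
- station4 (a point): centre of the fourth from the left pad, 20 mm above the counter, where an ordinary (not the high) pad's top lies; it does not tell the pad's true height. Pad numbers run 1 to 5 from left to right.
- station5 (a point): centre of the right-most pad, 20 mm above the counter, where an ordinary (not the high) pad's top lies; it does not tell the pad's true height. Pad numbers run 1 to 5 from left to right.
- probe_grip (a point): centre of the plunger probe's grip, a cylinder 26 mm across, 66 mm long with dark rings. Above it a 6 mm cap; below it a collar 50 mm across, 6 mm thick, its underside 39 mm below this point; then a nose 20 mm across, 30 mm long, and a plunger 8 mm across that sticks out 30 mm more. z runs up the probe. About 0.2 kg; it hangs upright in its rest.
- tip_end (a point): the rounded end of the probe's plunger, 99 mm straight below probe_grip when not pressed; moves up into the probe when pressed
- plunger (a joint): how far the sprung plunger is pushed into the probe, m: 0 when free, 0.012 when fully home against its stop. It begins to move at about 1 N and takes about 0.5 N more for each mm (about 6.5 N near its stop).
- rest_seat (a point): seat of the probe's rest, a fixed aluminium stand, foot 90 x 80 mm: between its two level prongs (tops 75 mm above the counter, 30 mm gap open towards the robot), where the centre of the underside of the collar belongs. The probe hangs by its collar on the prongs, nose down in the gap. x points away from the robot along the gap. Stand and loupe are on opposite sides of the plate, either way round.
- loupe_center (a point): centre, half-way up, of the loupe: a black, slightly tapered cup-shaped magnifier, 34 mm across its foot and 27 mm high, light, standing on the counter. z up.

How it is judged:
On the way, in this order (a step that is already met when the one before it is completed fails the run):
1. the probe's tip is pressed at least 1 mm onto the left-most pad (horizontal distance between tip_end and station1 below 0.0175 m and value of joint plunger above 0.001 m), for 0.04 s.
2. the probe's tip is pressed at least 1 mm onto the second from the left pad (horizontal distance between tip_end and station2 below 0.0175 m and value of joint plunger above 0.001 m), for 0.04 s.
3. the probe's tip is pressed at least 1 mm onto the middle pad (horizontal distance between tip_end and station3 below 0.0175 m and value of joint plunger above 0.001 m), for 0.04 s.
4. the probe's tip is pressed at least 1 mm onto the fourth from the left pad (horizontal distance between tip_end and station4 below 0.0175 m and value of joint plunger above 0.001 m), for 0.04 s.
5. the probe's tip is pressed at least 1 mm onto the right-most pad (horizontal distance between tip_end and station5 below 0.0175 m and value of joint plunger above 0.001 m), for 0.04 s.
At the end, for the whole second after the job is handed in: The loupe stands upright on the high pad, its centre within 13 mm of the pad's centre and its height that of the high pad (to 1.5 mm), and the probe hangs upright by its collar on the prongs of its rest, its axis within 14 mm of the seat, plunger free ((horizontal distance between loupe_center and station1 below 0.013 m or horizontal distance between loupe_center and station2 below 0.013 m or horizontal distance between loupe_center and station3 below 0.013 m or horizontal distance between loupe_center and station4 below 0.013 m or horizontal distance between loupe_center and station5 below 0.013 m) and z of loupe_center in the frame of plate between 0.0355 and 0.0385 m and angle between loupe_center's own z axis and vertical below 0.06 rad and horizontal distance between probe_grip and rest_seat below 0.014 m and z of probe_grip in the frame of rest_seat between 0.035 and 0.043 m and angle between probe_grip's own z axis and vertical below 0.1 rad and value of joint plunger below 0.001 m); the robot touches nothing.
It fails at once if the probe's plunger is driven home (past 11.5 of its 12 mm) (value of joint plunger above 0.0115 m).
It also fails if it takes over 72 s, if anything falls off the work surface, if the arm or the gripper's body presses on something with over 40 N, if the wrist force passes 120 N, or if a joint passes its speed limit or range.

### The arm

A 6-joint arm with a two-finger parallel gripper is mounted at the origin on a cart in front of the work surface, level with it; the furniture and walls round the work are solid. World frame = base frame: x ahead of the robot, y to its left, z up, the work surface at z = 0. Lengths are in m, angles in rad, forces in N, time in s.
With the tool pointing down it reaches from about 0.3 to 0.875 m from the base axis. Payload 6.4 kg.
Tool frame: the origin (TCP) lies midway between the tips of the shut fingers; the grasp point (between the pads) lies ctrl.grip_point_offset behind it (ctrl.grip_point_offset is the distance from the TCP to the grasp point, in m); z points along the fingers, y is the direction in which the jaws open and shut (so a half turn about z gives the same grasp; the last joint's range is limited). The gripper opens to 85 mm and grips with 20 to 120 N. Pads are 22 mm wide; open, the fingers measure 114 mm over their backs; the gripper's body (76 mm by 85 mm) begins 54 mm behind the grasp point. The pads swing forward as they close: fully open they stand 13 mm farther back than shut.
Start: joints at [1.041, 0.181, 1.607, -0, 1.354, -0.206], TCP at [0.183, 0.545, 0.2] pointing down, gripper open.
Joint ranges: [-2.99, 2.99], [-0.89, 2.07], [0.3, 2.58], [-1.14, 4.28], [0, 2.63], [-3.12, 3.12]. Speed limits (rad/s): [2.57, 2.57, 3.01, 3.14, 3.14, 3.14].

### API

Orientations are given as a unit quaternion [w, x, y, z].
In Python, from bench import ctrl, viewer gives the robot as it stands.
- The arm moves only by the shell command python3 -m handwheel 'ROWS' [OPENING]. ROWS is JSON, a list of rows, each an object with "travel": the shift along the tool's x, y, z as a fraction of full scale, a list of three; "dr": the turn, a rotation vector about the tool's x, y, z as a fraction of full scale, a list of three. A call has 1 to 20 rows; each row shifts and turns the pose as measured when the row begins, along the tool's axes as they then stand; what a row does not reach is not made up. Full scale, the value 1, is 150 mm for a shift and 30 degrees for a turn. A row lasts 1/12 s, in which the tool goes at most 41.7 mm and 7.16 degrees, less where a joint would pass 70% of its speed; a pose out of reach is approached as far as the arm can. A call with a number of a shift or a turn outside -1 to 1 is refused whole. A call with a gripper value outside its range is refused whole. OPENING is the opening, from -1 (shut) to 1 (fully open), set as the call begins (- or left out, the last holds). The fingers move at their own pace and stop on an object; the grip force is fixed at half the most. Time passes only in rows, so rows that do not move let the fingers close. It gives the time, the measured TCP pose, the force and the opening at its end, in the units of the state.
- ctrl.get_obs(): the state, without advancing time (a new reading comes with each control period).
- viewer.camera(name): name is "side" or "top"; returns the picture (480x640x3 uint8, red, green, blue); there is no depth.
- viewer.get_calibration(name): a dict with "camera_matrix" (3x3 intrinsics, pixels), "k1" (the pictures are not rectified: a ray, as slopes to the right and down, at radius r is drawn at 1 + k1 r^2 times it, then the intrinsics apply), "R" (3x3) and "t" (3): a world point X has camera coordinates R X + t. Camera axes: x right, y down, z forward; pixel columns grow to the right and rows downward; lengths in m; the calibration is good to about 2 mm. A picture is of the moment at which its call begins. get_calibration takes no time and is no camera call.
- ctrl.hand_in(): hands the job in, once; it reports no verdict.
The state is a dict: "time_s": time; "q": joint angles; "dq": joint speeds; "joint_efforts": joint torques, N m; "eef_pos": TCP position; "eef_rot": TCP orientation; "wrist_force": force on the tool from outside, world axes, zero at the start; "torque": the same for the moment, N m; "opening": opening from 0.0 (shut) to 1.0 (fully open).
Only numpy, scipy, OpenCV 4.12 (cv2) and the standard library are available. Lean on these libraries where they do the work, as an engineer would, in place of code of your own. Each camera call takes 0.05 s, during which the arm holds its last target. There are 200 camera calls.

## Working session

There is one attempt and no reset: what is moved stays moved. The work goes in short steps, Python scripts to look and compute and a shell command to move; the robot and the scene stay as the last step left them, time stands still between calls to the robot, and variables do not carry over. Pictures are saved under pics/ and viewed, about 8 in all and at most 12, crops included, and the job is handed in when it is done.

```bash
mkdir -p pics
cat > h.py <<'E'
import numpy as np,cv2
from bench import ctrl,viewer
def snap(n,f):
    im=viewer.camera(n); cv2.imwrite('pics/'+f,im[:,:,::-1]); return im
def proj(n,X):
    c=viewer.get_calibration(n);K=np.array(c['camera_matrix'],float)
    return cv2.projectPoints(np.array(X,float).reshape(-1,1,3),cv2.Rodrigues(np.array(c['R'],float))[0],np.array(c['t'],float),K,np.array([c['k1'],0,0,0,0.]))[0].reshape(-1,2)
def unp(n,uv,z):
    c=viewer.get_calibration(n);K=np.array(c['camera_matrix'],float);R=np.array(c['R'],float);t=np.array(c['t'],float)
    p=cv2.undistortPoints(np.array(uv,float).reshape(-1,1,2),K,np.array([c['k1'],0,0,0,0.])).reshape(-1,2)
    d=np.c_[p,np.ones(len(p))]@R; o=-R.T@t
    return o+d*((z-o[2])/d[:,2])[:,None]
E
python3 - <<'E'
from h import *
snap('top','t0.png');snap('side','s0.png')
o=ctrl.get_obs();print({k:np.round(v,4) for k,v in o.items()},ctrl.grip_point_offset)
for n in('top','side'):
    c=viewer.get_calibration(n);print(n,c['k1'],np.round(-np.array(c['R']).T@np.array(c['t']),3))
E
```

```text
{'time_s': np.float64(0.1), 'q': array([ 1.0407,  0.1815,  1.6079,  0.    ,  1.3538, -0.2063]), 'dq': array([ 0.001 , -0.0035,  0.0002, -0.001 ,  0.0008,  0.0008]), 'joint_efforts': array([ 2.00000e-04, -4.45879e+01, -3.52237e+01, -4.00000e-04,
        4.00000e-03,  0.00000e+00]), 'eef_pos': array([0.1826, 0.5446, 0.1992]), 'eef_rot': array([-3.000e-04,  1.612e-01,  9.869e-01, -7.000e-04]), 'wrist_force': array([-0.7041, -0.0262, -0.3849]), 'torque': array([-0.0307,  0.007 , -0.0026]), 'opening': np.float64(1.0014)} 0.0187
top -0.009731444193448267 [0.436 0.016 1.006]
side -0.04736637334028822 [ 0.19  -0.652  0.752]
```

View pics/t0.png

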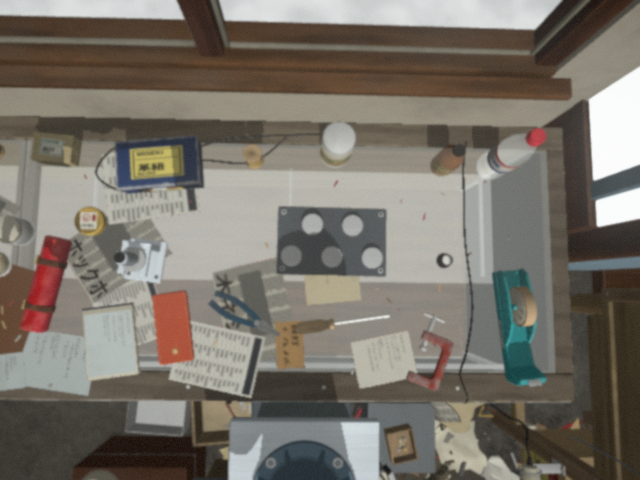

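View pics/s0.png

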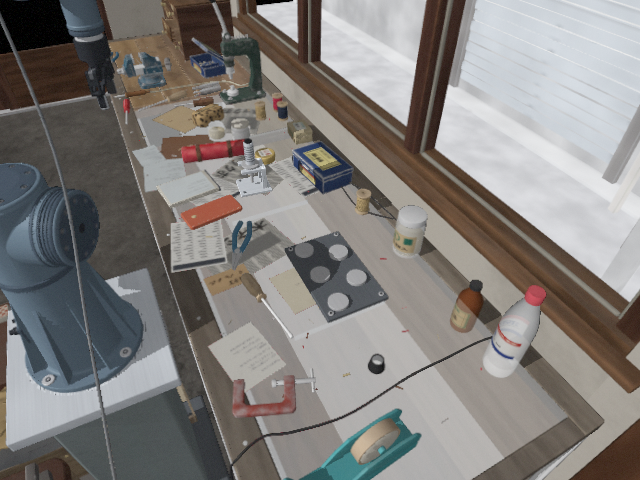

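The top view shows the plate at about (331,241), with the rest and probe at (140,258) and the loupe at (445,260). The side view shows the probe at (250,165) and the loupe at (376,364). I'll measure on enlarged crops.

Run:
```python
from h import *
t=cv2.imread('pics/t0.png');s=cv2.imread('pics/s0.png')
r=lambda im,x,y,w,h,f:cv2.resize(im[y:y+h,x:x+w],None,fx=f,fy=f,interpolation=cv2.INTER_CUBIC)
a=r(t,265,200,130,84,3);b=r(t,100,225,80,64,5);c=r(s,225,130,60,75,4);d=r(s,350,345,50,40,4)
cv=np.zeros((600,800,3),np.uint8)
cv[:252,:390]=a;cv[:320,395:795]=b;cv[260:560,:240]=c;cv[330:490,250:450]=d
cv[330:580,460:790]=r(s,280,225,110,100,3)[:250,:330]
cv2.imwrite('pics/c1.png',cv)
print(proj('top',[.183,.545,.2]),proj('side',[.183,.545,.2]))
print('plate corners',unp('top',[[279,207],[387,208],[385,275],[277,273]],.012).round(4))
g=cv2.cvtColor(t,cv2.COLOR_BGR2GRAY)[200:284,265:395]
n,l,st,ce=cv2.connectedComponentsWithStats((g>105).astype(np.uint8)*((np.indices(g.shape)[0]>9)&(np.indices(g.shape)[0]<73)&(np.indices(g.shape)[1]>16)&(np.indices(g.shape)[1]<118)))
for i in range(1,n):
  if st[i,4]>80: print(st[i],ce[i]+[265,200],unp('top',ce[i]+[265,200],.02).round(4))
```

```text
[[-18.76816576 433.19303666]] [[113.4828671  116.12247682]]
plate corners [[ 0.6074  0.0631  0.012 ]
 [ 0.6093 -0.1757  0.012 ]
 [ 0.4612 -0.1706  0.012 ]
 [ 0.4625  0.0646  0.012 ]]
[ 36  13  23  22 381] [311.9343832  223.76902887] [[ 0.5702 -0.0096  0.02  ]]
[ 76  15  23  22 397] [352.17380353 225.41057935] [[ 0.568  -0.0975  0.02  ]]
[ 17  46  19  20 301] [290.84385382 255.71096346] [[0.4999 0.0351 0.02  ]]
[ 57  47  21  20 305] [331.81311475 256.43278689] [[ 0.4996 -0.0535  0.02  ]]
[ 96  47  22  26 428] [372.35280374 258.68457944] [[ 0.496  -0.1416  0.02  ]]
```

View pics/c1.png

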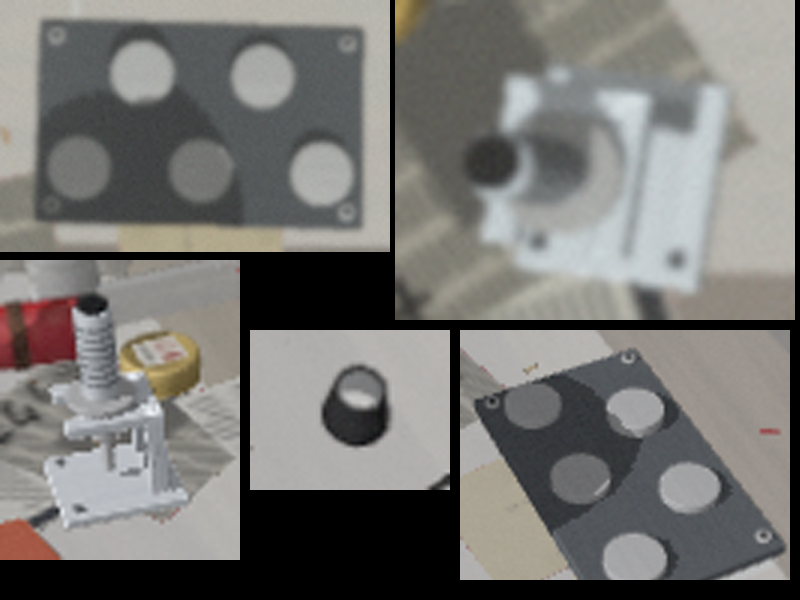

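Run:
```python
from h import *
print('cap',unp('top',[[119,257]],.153),unp('side',[[248,141]],.153))
print('collar',unp('top',[[134,259]],.081),unp('side',[[249,164]],.081))
print('foot R edge',unp('top',[[165.5,242],[158.5,283],[125,278]],.008))
print('loupe',unp('top',[[445,260.5]],.027),unp('side',[[(360-250)/4+350,(382-330)/4+345]],.027),unp('side',[[(357-250)/4+350,(432-330)/4+345]],.005))
for z in(.02,.023):print(unp('side',[[280+(w-460)/3,225+(h-330)/3] for w,h in((533,405),(636,408),(580,477),(690,486),(634,557))],z).round(4))
```

```text
cap [[0.48440673 0.35016413 0.153     ]] [[0.48528322 0.34447036 0.153     ]]
collar [[0.48489098 0.34832753 0.081     ]] [[0.48153053 0.34616401 0.081     ]]
foot R edge [[0.52671305 0.3085061  0.008     ]
 [0.43772248 0.31948886 0.008     ]
 [0.44750667 0.39169246 0.008     ]]
loupe [[ 0.49376351 -0.29853583  0.027     ]] [[ 0.49759943 -0.30292862  0.027     ]] [[ 0.49112082 -0.31490471  0.005     ]]
[[ 0.5006  0.0291  0.02  ]
 [ 0.5729 -0.0098  0.02  ]
 [ 0.4994 -0.0567  0.02  ]
 [ 0.5696 -0.1012  0.02  ]
 [ 0.4994 -0.1426  0.02  ]]
[[ 0.4993  0.0263  0.023 ]
 [ 0.5714 -0.0125  0.023 ]
 [ 0.4982 -0.0592  0.023 ]
 [ 0.5681 -0.1035  0.023 ]
 [ 0.4981 -0.1447  0.023 ]]
```

```bash
python3 -m handwheel '[{"travel":[0,0,-0.06],"dr":[0,0,-0.21]},{"travel":[0,0,-0.06],"dr":[0,0,-0.21]},{"travel":[0,0,-0.06],"dr":[0,0,-0.2]},{"travel":[-0.2,-0.13,0],"dr":[0,0,0]},{"travel":[-0.2,-0.13,0],"dr":[0,0,0]},{"travel":[-0.2,-0.13,0],"dr":[0,0,0]},{"travel":[-0.2,-0.13,0],"dr":[0,0,0]},{"travel":[-0.2,-0.13,0],"dr":[0,0,0]},{"travel":[-0.2,-0.13,0],"dr":[0,0,0]},{"travel":[-0.2,-0.13,0],"dr":[0,0,0]},{"travel":[-0.2,-0.13,0],"dr":[0,0,0]},{"travel":[-0.2,-0.13,0],"dr":[0,0,0]},{"travel":[-0.1,-0.06,0],"dr":[0,0,0]},{"travel":[0,0,0],"dr":[0,0,0]}]' 1
```

```text
time_s: 1.27
eef_pos: [0.4787, 0.3551, 0.2195]
eef_rot: [-0.005, -0.013, 1.0, -0.005]
wrist_force: [-0.9, -0.6, 0.3]
opening: 1.0
```

```bash
python3 -m handwheel '[{"travel":[-0.035,-0.047,0],"dr":[-0.02,-0.02,0.05]},{"travel":[0,0,0.1],"dr":[0,0,0]},{"travel":[0,0,0.15],"dr":[0,0,0]},{"travel":[0,0,0.15],"dr":[0,0,0]},{"travel":[0,0,0.15],"dr":[0,0,0]},{"travel":[0,0,0.15],"dr":[0,0,0]},{"travel":[0,0,0.07],"dr":[0,0,0]},{"travel":[0,0,0.03],"dr":[0,0,0]},{"travel":[0,0,0],"dr":[0,0,0]}]'
python3 - <<'E'
from h import *
im=snap('side','s1.png'); t=snap('top','t1.png')
a=cv2.resize(im[60:210,160:310],None,fx=4,fy=4)[:,:,::-1];cv2.imwrite('pics/c2.png',a)
E
```

```text
time_s: 2.02
eef_pos: [0.4803, 0.3495, 0.0952]
eef_rot: [0.002, 0.004, 1.0, 0.003]
wrist_force: [-0.3, 0.6, 0.7]
opening: 1.003
```

View pics/c2.png

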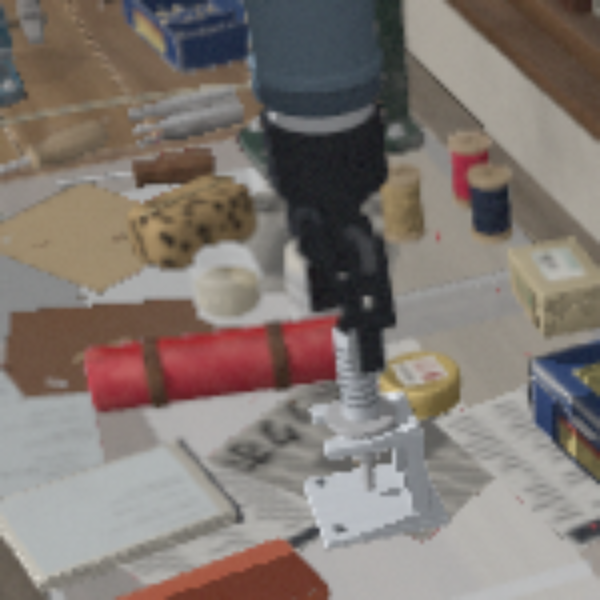

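The open fingers straddle the grip, with the near finger at (365,330) and the rings behind it. I'll nudge +x and close.

```bash
python3 -m handwheel '[{"travel":[-0.02,0,0],"dr":[0,0,0]},{"travel":[0,0,0],"dr":[0,0,0]}]'; python3 -m handwheel '[{"travel":[0,0,0],"dr":[0,0,0]},{"travel":[0,0,0],"dr":[0,0,0]},{"travel":[0,0,0],"dr":[0,0,0]},{"travel":[0,0,0],"dr":[0,0,0]},{"travel":[0,0,0],"dr":[0,0,0]},{"travel":[0,0,0],"dr":[0,0,0]},{"travel":[0,0,0],"dr":[0,0,0]},{"travel":[0,0,0],"dr":[0,0,0]},{"travel":[0,0,0],"dr":[0,0,0]},{"travel":[0,0,0],"dr":[0,0,0]}]' -1
```

```text
time_s: 2.28
eef_pos: [0.4863, 0.3509, 0.0997]
eef_rot: [0.005, 0.004, 1.0, 0.004]
wrist_force: [1.0, 0.3, -0.1]
opening: 1.0
time_s: 3.12
eef_pos: [0.4892, 0.3518, 0.1039]
eef_rot: [0.008, 0.004, 1.0, 0.006]
wrist_force: [-0.0, 0.1, 0.9]
opening: 0.276
```

```bash
python3 -m handwheel '[{"travel":[0,0,-0.05],"dr":[0,0,0]},{"travel":[0,0,-0.1],"dr":[0,0,0]},{"travel":[0,0,-0.1],"dr":[0,0,0]},{"travel":[0,0,-0.1],"dr":[0,0,0]},{"travel":[0,0,-0.1],"dr":[0,0,0]},{"travel":[0,0,-0.05],"dr":[0,0,0]}]'; python3 -m handwheel '[{"travel":[0,0,0],"dr":[0,0,0]},{"travel":[0,0,0],"dr":[0,0,0]},{"travel":[0,0,0],"dr":[0,0,0]},{"travel":[0,0,0],"dr":[0,0,0]}]';python3 - <<'E'
from h import *
snap('side','s2.png'); snap('top','t2.png');print(ctrl.get_obs()['eef_pos'],ctrl.get_obs()['eef_rot'])
E
```

```text
time_s: 3.62
eef_pos: [0.4832, 0.349, 0.1766]
eef_rot: [0.002, 0.004, 1.0, 0.003]
wrist_force: [1.1, 1.0, -2.9]
opening: 0.276
time_s: 3.95
eef_pos: [0.4831, 0.3491, 0.1768]
eef_rot: [0.002, 0.004, 1.0, 0.003]
wrist_force: [-0.1, 0.2, -1.8]
opening: 0.269
[0.48294732 0.34904483 0.17655628] [0.00180567 0.00412898 0.99998577 0.00285457]
```

Run:
```python
from h import *
a=cv2.imread('pics/s2.png')[60:210,180:330];a=cv2.resize(a,None,fx=4,fy=4)
b=cv2.imread('pics/t2.png')[215:290,80:180];b=cv2.resize(b,None,fx=2,fy=2)
cv=np.zeros((600,800,3),np.uint8);cv[:,:600]=a;cv[:150,600:]=b
cv2.imwrite('pics/c3.png',cv)
```

```text
(no output)
```

View pics/c3.png

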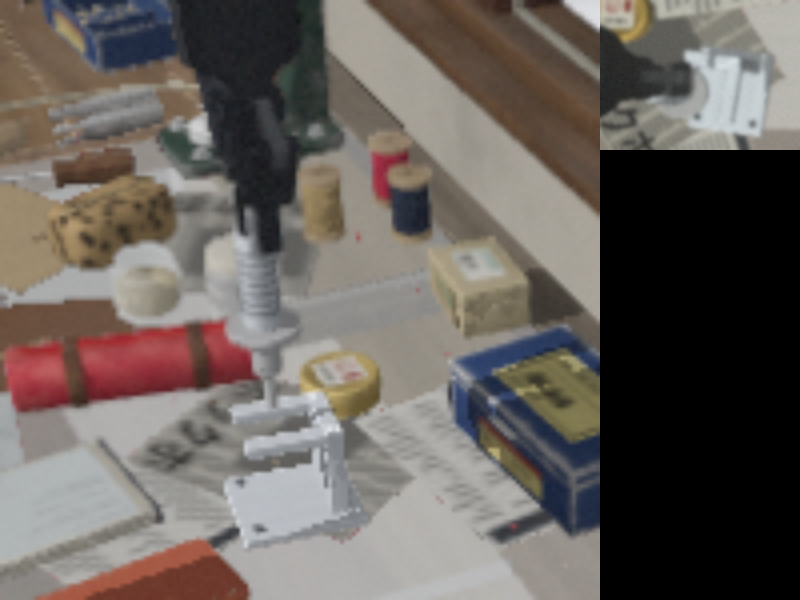

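Run:
```python
from h import *
f=lambda p:np.array(p)/4+[180,60]
print(proj('side',[[.485,.348,.0877],[.485,.348,.0877+.060],[.483,.349,.0877]]), f([[269,408],[264,322]]))
print(unp('side',f([[269,408]]),.0877),unp('side',f([[265,318]]),.154))
print('prongs',unp('side',f([[237,411],[320,399],[250,443],[330,429]]),.075))
```

```text
[[249.73716969 161.30803171]
 [247.63985777 142.1608711 ]
 [248.92494365 161.3003164 ]] [[247.25 162.  ]
 [246.   140.5 ]]
[[0.47766669 0.34766681 0.0877    ]] [[0.48322492 0.35215729 0.154     ]]
prongs [[0.46177723 0.37280585 0.075     ]
 [0.51943946 0.36223898 0.075     ]
 [0.45688093 0.33126662 0.075     ]
 [0.51213087 0.32374471 0.075     ]]
```

The probe hangs straight in the fingers, with the collar at (264,322) and the tip at (269,408) just above the prongs. Now to pad 1.

```bash
python3 -m handwheel '[{"travel":[-0.01,-0.12,0],"dr":[0,0,0]},{"travel":[-0.015,-0.22,0],"dr":[0,0,0]},{"travel":[-0.015,-0.22,0],"dr":[0,0,0]},{"travel":[-0.015,-0.22,0],"dr":[0,0,0]},{"travel":[-0.015,-0.22,0],"dr":[0,0,0]},{"travel":[-0.015,-0.22,0],"dr":[0,0,0]},{"travel":[-0.015,-0.22,0.05],"dr":[0,0,0]},{"travel":[-0.015,-0.22,0.1],"dr":[0,0,0]},{"travel":[-0.015,-0.22,0.1],"dr":[0,0,0]},{"travel":[0,-0.18,0.08],"dr":[0,0,0]},{"travel":[0,-0.05,0],"dr":[0,0,0]},{"travel":[0,0,0],"dr":[0,0,0]},{"travel":[0,0,0],"dr":[0,0,0]}]'
cat > rd.py <<'E'
from h import *
F=[];P=[]
for i in range(8):
    viewer.camera('top');o=ctrl.get_obs();F.append(o['wrist_force']);P.append(o['eef_pos'])
print(np.mean(F,0).round(2),np.std(F,0).round(2),np.mean(P,0).round(4),np.std(P,0).round(4),o['time_s'],o['eef_rot'].round(3))
E
python3 rd.py
python3 - <<'E'
from h import *
snap('side','s3.png');a=cv2.imread('pics/s3.png')[130:330,230:430];cv2.imwrite('pics/c4.png',cv2.resize(a,None,fx=3,fy=3))
E
```

```text
time_s: 5.13
eef_pos: [0.4977, 0.0206, 0.1175]
eef_rot: [-0.001, 0.002, 1.0, 0.003]
wrist_force: [0.4, -0.7, -3.0]
opening: 0.27
[-0.15  0.23 -2.75] [0.48 0.32 0.44] [0.4984 0.0216 0.1183] [0.0002 0.0003 0.0002] 5.5333 [-0.     0.001  1.     0.003]
```

View pics/c4.png

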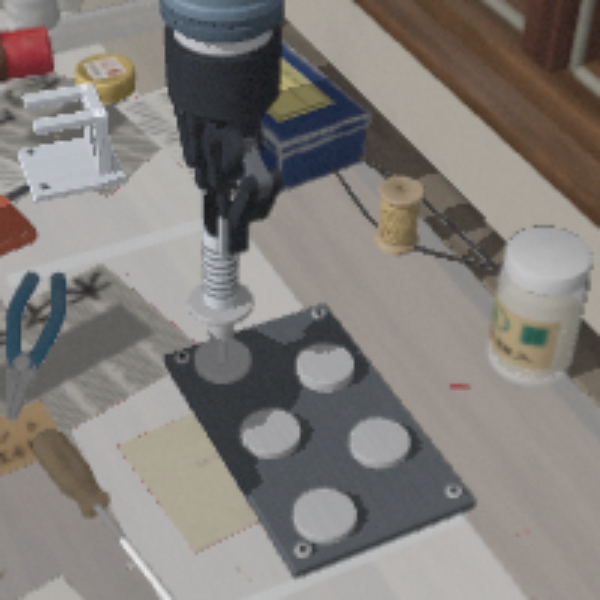

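The tip, at (225,360) over pad 1, appears central but is ~10 mm above it, so it needs a small +y shift before descending.

```bash
python3 -m handwheel '[{"travel":[-0.01,0.07,0],"dr":[0,0,0]},{"travel":[0,0,0.03],"dr":[0,0,0]},{"travel":[0,0,0.03],"dr":[0,0,0]},{"travel":[0,0,0.03],"dr":[0,0,0]},{"travel":[0,0,0],"dr":[0,0,0]}]'; python3 rd.py
```

```text
time_s: 6.0
eef_pos: [0.5008, 0.0339, 0.1044]
eef_rot: [0.001, 0.0, 1.0, 0.003]
wrist_force: [-0.4, -1.3, 0.2]
opening: 0.267
[-0.11  0.24 -0.16] [0.39 0.39 0.75] [0.5014 0.0337 0.1054] [0.0001 0.     0.0003] 6.4 [0.002 0.    1.    0.003]
```

```bash
python3 -m handwheel '[{"travel":[0,0,-0.1],"dr":[0,0,0]},{"travel":[-0.115,-0.075,0],"dr":[0,0,0]},{"travel":[-0.115,-0.075,0],"dr":[0,0,0]},{"travel":[-0.115,-0.075,0],"dr":[0,0,0]},{"travel":[-0.115,-0.075,0],"dr":[0,0,0]},{"travel":[0,0,0],"dr":[0,0,0]},{"travel":[0,0,0.03],"dr":[0,0,0]},{"travel":[0,0,0.03],"dr":[0,0,0]},{"travel":[0,0,0.03],"dr":[0,0,0]},{"travel":[0,0,0],"dr":[0,0,0]}]'; python3 rd.py
```

```text
time_s: 7.23
eef_pos: [0.5692, -0.0127, 0.1037]
eef_rot: [-0.001, -0.0, 1.0, 0.003]
wrist_force: [0.3, -1.3, 2.3]
opening: 0.271
[ 0.2  -0.72  2.09] [0.39 0.47 0.08] [ 0.5701 -0.0127  0.1049] [0.0002 0.     0.0003] 7.6333 [-0.     0.     1.     0.003]
```

Pad 2 pushes back 2.2 N harder at the same height, so it is probably the high one. I'll probe the rest.

```bash
python3 -m handwheel '[{"travel":[0,0,-0.1],"dr":[0,0,0]},{"travel":[0.115,-0.072,0],"dr":[0,0,0]},{"travel":[0.115,-0.072,0],"dr":[0,0,0]},{"travel":[0.115,-0.072,0],"dr":[0,0,0]},{"travel":[0.115,-0.072,0],"dr":[0,0,0]},{"travel":[0,0,0],"dr":[0,0,0]},{"travel":[0,0,0.03],"dr":[0,0,0]},{"travel":[0,0,0.03],"dr":[0,0,0]},{"travel":[0,0,0.03],"dr":[0,0,0]},{"travel":[0,0,0],"dr":[0,0,0]}]'; python3 rd.py
```

```text
time_s: 8.47
eef_pos: [0.4951, -0.0537, 0.101]
eef_rot: [-0.004, -0.001, 1.0, 0.005]
wrist_force: [-0.1, -1.0, 1.7]
opening: 0.272
[-0.29 -0.56  2.05] [0.49 0.31 0.32] [ 0.4955 -0.0538  0.102 ] [0.0001 0.     0.0002] 8.8667 [-0.004 -0.001  1.     0.005]
```

```bash
python3 -m handwheel '[{"travel":[0,0,-0.1],"dr":[0,0,0]},{"travel":[-0.115,-0.072,0],"dr":[0,0,0]},{"travel":[-0.115,-0.072,0],"dr":[0,0,0]},{"travel":[-0.115,-0.072,0],"dr":[0,0,0]},{"travel":[-0.115,-0.072,0],"dr":[0,0,0]},{"travel":[0,0,0],"dr":[0,0,0]},{"travel":[0,0,0.03],"dr":[0,0,0]},{"travel":[0,0,0.03],"dr":[0,0,0]},{"travel":[0,0,0.02],"dr":[0,0,0]},{"travel":[0,0,0],"dr":[0,0,0]}]'; python3 rd.py
```

```text
time_s: 9.7
eef_pos: [0.5625, -0.0951, 0.0991]
eef_rot: [-0.007, -0.001, 1.0, 0.008]
wrist_force: [0.3, -1.3, 2.8]
opening: 0.272
[-0.14 -0.71  3.06] [0.27 0.46 0.51] [ 0.5631 -0.0952  0.1   ] [0.0002 0.     0.0002] 10.1 [-0.007 -0.001  1.     0.008]
```

```bash
python3 -m handwheel '[{"travel":[0,0,-0.12],"dr":[0,0,0]},{"travel":[0.11,-0.078,0],"dr":[0.015,-0.013,0]},{"travel":[0.11,-0.078,0],"dr":[0.015,-0.013,0]},{"travel":[0.11,-0.078,0],"dr":[0,0,0]},{"travel":[0.11,-0.078,0],"dr":[0,0,0]},{"travel":[0,0,0],"dr":[0,0,0]},{"travel":[0,0,0.03],"dr":[0,0,0]},{"travel":[0,0,0.03],"dr":[0,0,0]},{"travel":[0,0,0],"dr":[0,0,0]}]'; python3 rd.py
```

```text
time_s: 10.85
eef_pos: [0.4906, -0.1396, 0.1029]
eef_rot: [-0.004, -0.002, 1.0, 0.003]
wrist_force: [0.8, -1.4, 1.4]
opening: 0.27
[ 0.27 -0.53  0.8 ] [0.77 0.87 0.44] [ 0.4911 -0.1397  0.1039] [0.0001 0.     0.0003] 11.25 [-0.004 -0.002  1.     0.003]
```

Contact heights of the TCP work out at 0.1086, **0.1126**, 0.1096, 0.1096 and 0.109, so pad 2 is the high one. Next I return the probe.

```bash
python3 -m handwheel '[{"travel":[0,0,-0.15],"dr":[0,0,0]},{"travel":[0,0,-0.21],"dr":[0.01,-0.015,0]},{"travel":[0,0.1,-0.21],"dr":[0,0,0]},{"travel":[0,0.2,0],"dr":[0,0,0]},{"travel":[0,0.22,0],"dr":[0,0,0]},{"travel":[0,0.22,0],"dr":[0,0,0]},{"travel":[0,0.22,0],"dr":[0,0,0]},{"travel":[0,0.22,0],"dr":[0,0,0]},{"travel":[0,0.22,0],"dr":[0,0,0]},{"travel":[0,0.22,0],"dr":[0,0,0]},{"travel":[0,0.22,0],"dr":[0,0,0]},{"travel":[0,0.22,0],"dr":[0,0,0]},{"travel":[0,0.22,0],"dr":[0,0,0]},{"travel":[0,0.22,0],"dr":[0,0,0]},{"travel":[0,0.22,0],"dr":[0,0,0]},{"travel":[0,0.22,0],"dr":[0,0,0]},{"travel":[0,0.12,0],"dr":[0,0,0]},{"travel":[0,0.05,0],"dr":[0,0,0]},{"travel":[0,0,0],"dr":[0,0,0]},{"travel":[0,0,0],"dr":[0,0,0]}]'
```

```text
time_s: 12.92
eef_pos: [0.4778, 0.3516, 0.1844]
eef_rot: [-0.012, -0.001, 1.0, 0.003]
wrist_force: [-0.3, -0.5, -2.8]
opening: 0.27
```

```bash
python3 -m handwheel '[{"travel":[-0.03,-0.01,0],"dr":[0.01,-0.045,0]},{"travel":[0,0,0],"dr":[0,0,0]},{"travel":[0,0,0],"dr":[0,0,0]}]';  python3 - <<'E'
from h import *
snap('side','s4.png'); snap('top','t4.png');print(ctrl.get_obs()['eef_pos'],ctrl.get_obs()['eef_rot'])
a=cv2.imread('pics/s4.png')[60:210,180:330];cv2.imwrite('pics/c5.png',cv2.resize(a,None,fx=4,fy=4))
f=lambda x,y,z:proj('side',[x,y,z])[0]
print((f(.484,.348,.0958)-[180,60])*4)
E
```

```text
time_s: 13.17
eef_pos: [0.4827, 0.3464, 0.1833]
eef_rot: [0.0, 0.0, 1.0, -0.001]
wrist_force: [0.4, -0.5, -2.8]
opening: 0.276
[0.48283339 0.34661178 0.18347117] [ 3.35012777e-04  3.00843644e-04  9.99999339e-01 -1.05837607e-03]
[276.46222707 395.52845549]
```

View pics/c5.png

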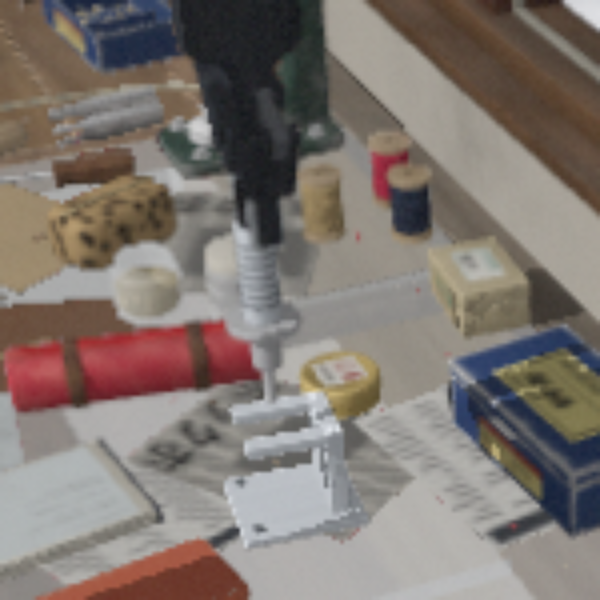

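The tip is at (270,403), the same place above the gap as when it was lifted out.

```bash
python3 -m handwheel '[{"travel":[-0.01,0.015,0.06],"dr":[0,0,0]},{"travel":[0,0,0.09],"dr":[0,0,0]},{"travel":[0,0,0.09],"dr":[0,0,0]},{"travel":[0,0,0.06],"dr":[0,0,0]},{"travel":[0,0,0],"dr":[0,0,0]}]'
```

```text
time_s: 13.68
eef_pos: [0.4867, 0.3476, 0.1369]
eef_rot: [0.002, 0.002, 1.0, -0.0]
wrist_force: [-1.2, -0.7, -3.3]
opening: 0.271
```

```bash
python3 -m handwheel '[{"travel":[0.015,0.005,0.06],"dr":[0,0.005,0]},{"travel":[0,0,0.06],"dr":[0,0,0]},{"travel":[0,0,0.05],"dr":[0,0,0]},{"travel":[0,0,0.02],"dr":[0,0,0]},{"travel":[0,0,0],"dr":[0,0,0]}]'
```

```text
time_s: 14.1
eef_pos: [0.4846, 0.3483, 0.1054]
eef_rot: [0.001, 0.002, 1.0, -0.0]
wrist_force: [-0.4, 0.0, -2.5]
opening: 0.275
```

```bash
python3 -m handwheel '[{"travel":[0,0,0.008],"dr":[0,0,0]},{"travel":[0,0,0],"dr":[0,0,0]}]'; python3 rd.py
```

```text
time_s: 14.27
eef_pos: [0.4848, 0.3484, 0.1045]
eef_rot: [0.001, 0.002, 1.0, -0.0]
wrist_force: [0.2, -0.1, -2.6]
opening: 0.27
[-0.04  0.01 -2.39] [0.34 0.36 0.46] [0.4848 0.3485 0.1045] [0.0001 0.0001 0.0001] 14.6667 [ 0.001  0.002  1.    -0.   ]
```

```bash
python3 -m handwheel '[{"travel":[0,0,0.008],"dr":[0,0,0]},{"travel":[0,0,0],"dr":[0,0,0]}]'; python3 rd.py
```

```text
time_s: 14.83
eef_pos: [0.4855, 0.3485, 0.1046]
eef_rot: [0.002, 0.002, 1.0, 0.0]
wrist_force: [-0.4, 0.8, -2.5]
opening: 0.273
[-0.25  0.21 -0.73] [0.52 0.84 0.79] [0.4853 0.3486 0.1043] [0.0001 0.     0.0001] 15.2333 [0.001 0.002 1.    0.   ]
```

Contact: the load is coming off. Releasing and retreating.

```bash
python3 -m handwheel '[{"travel":[0,0,0],"dr":[0,0,0]},{"travel":[0,0,0],"dr":[0,0,0]},{"travel":[0,0,0],"dr":[0,0,0]},{"travel":[0,0,0],"dr":[0,0,0]},{"travel":[0,0,0],"dr":[0,0,0]},{"travel":[0,0,0],"dr":[0,0,0]},{"travel":[0,0,0],"dr":[0,0,0]},{"travel":[0,0,0],"dr":[0,0,0]},{"travel":[0,0,-0.1],"dr":[0,0,0]},{"travel":[0,0,-0.2],"dr":[0,0,0]},{"travel":[0,0,-0.2],"dr":[0,0,0]},{"travel":[0,0,-0.2],"dr":[0,0,0]},{"travel":[0,-0.1,-0.1],"dr":[0,0,0]},{"travel":[0,-0.2,0],"dr":[0,0,0]},{"travel":[0,-0.2,0],"dr":[0,0,0]},{"travel":[0,-0.2,0],"dr":[0,0,0]},{"travel":[0,-0.2,0],"dr":[0,0,0]},{"travel":[0,-0.1,0],"dr":[0,0,0]},{"travel":[0,0,0],"dr":[0,0,0]}]' 1
python3 - <<'E'
from h import *
s=snap('side','s5.png');t=snap('top','t5.png')
cv=np.zeros((600,800,3),np.uint8)
cv[:480,:400]=cv2.resize(s[100:220,190:290],None,fx=4,fy=4)[:,:,::-1]
cv[:256,410:730]=cv2.resize(t[225:289,100:180],None,fx=4,fy=4)[:,:,::-1]
cv[270:510,410:650]=cv2.resize(t[230:290,415:475],None,fx=4,fy=4)[:,:,::-1]
cv2.imwrite('pics/c6.png',cv)
E
```

```text
time_s: 16.82
eef_pos: [0.484, 0.1939, 0.2309]
eef_rot: [0.003, -0.0, 1.0, -0.0]
wrist_force: [0.6, 0.7, 0.7]
opening: 1.005
```

View pics/c6.png

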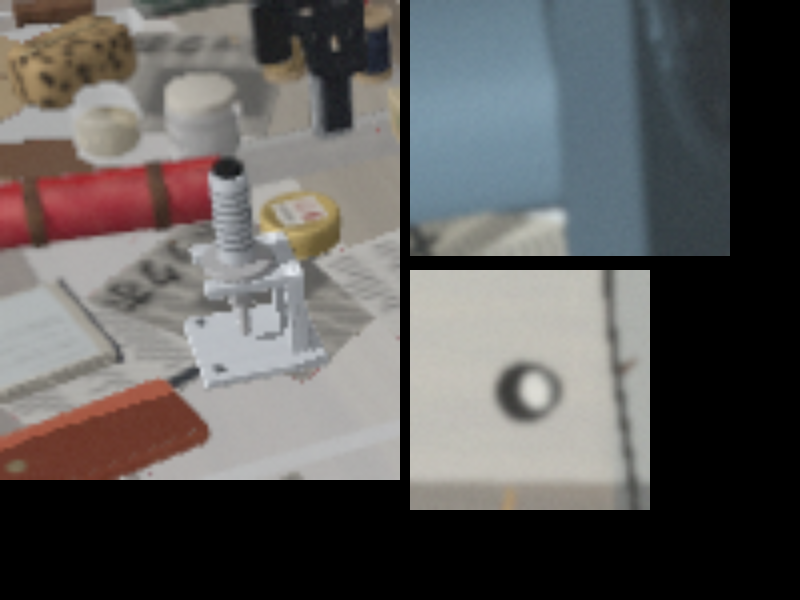

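The probe hangs on the rest with its cap at (228,168), matching the start. The loupe stands at top-view pixel (444.5,260.5), with a cable about 50 mm to its right, so I'll approach with the jaws only partly open.

```bash
python3 -m handwheel '[{"travel":[0,-0.1,0.05],"dr":[0,0,0]},{"travel":[-0.005,-0.22,0.05],"dr":[0,0,0]},{"travel":[-0.005,-0.22,0.05],"dr":[0,0,0]},{"travel":[-0.005,-0.22,0.05],"dr":[0,0,0]},{"travel":[-0.005,-0.22,0.05],"dr":[0,0,0]},{"travel":[-0.005,-0.22,0.05],"dr":[0,0,0]},{"travel":[-0.005,-0.22,0.05],"dr":[0,0,0]},{"travel":[-0.005,-0.22,0.05],"dr":[0,0,0]},{"travel":[-0.005,-0.22,0.05],"dr":[0,0,0]},{"travel":[-0.005,-0.22,0.05],"dr":[0,0,0]},{"travel":[-0.005,-0.22,0.05],"dr":[0,0,0]},{"travel":[-0.005,-0.22,0.05],"dr":[0,0,0]},{"travel":[-0.005,-0.22,0.05],"dr":[0,0,0]},{"travel":[-0.005,-0.22,0.05],"dr":[0,0,0]},{"travel":[-0.005,-0.22,0.05],"dr":[0,0,0]},{"travel":[0,-0.11,0.05],"dr":[0,0,0]},{"travel":[0,0,0],"dr":[0,0,0]},{"travel":[0,0,0],"dr":[0,0,0]}]' 0.3
```

```text
time_s: 18.42
eef_pos: [0.5152, -0.2969, 0.1016]
eef_rot: [0.007, -0.015, 1.0, 0.005]
wrist_force: [-0.4, 0.2, 0.9]
opening: 0.648
```

```bash
python3 -m handwheel '[{"travel":[0.12,-0.03,0],"dr":[0.02,0.027,0.055]},{"travel":[0,0,0],"dr":[0,0,0]},{"travel":[0,0,0.13],"dr":[0,0,0]},{"travel":[0,0,0.13],"dr":[0,0,0]},{"travel":[0,0,0],"dr":[0,0,0]}]'
python3 - <<'E'
from h import *
s=snap('side','s6.png');o=ctrl.get_obs();print(o['eef_pos'],o['eef_rot'].round(4),(proj('side',[o['eef_pos'],[.496,-.302,.027],[.496,-.302,0]])-[320,280])*5)
cv2.imwrite('pics/c7.png',cv2.resize(s[280:400,320:440],None,fx=5,fy=5)[:,:,::-1])
E
```

```text
time_s: 18.83
eef_pos: [0.5024, -0.2949, 0.0638]
eef_rot: [0.003, -0.004, 1.0, 0.0]
wrist_force: [0.1, 1.3, -0.0]
opening: 0.65
[ 0.50319295 -0.29529843  0.06549158] [ 3.2e-03 -4.4e-03  1.0e+00 -3.0e-04] [[300.20028835 311.37230379]
 [282.62276758 389.73800683]
 [275.46210004 427.56956269]]
```

View pics/c7.png

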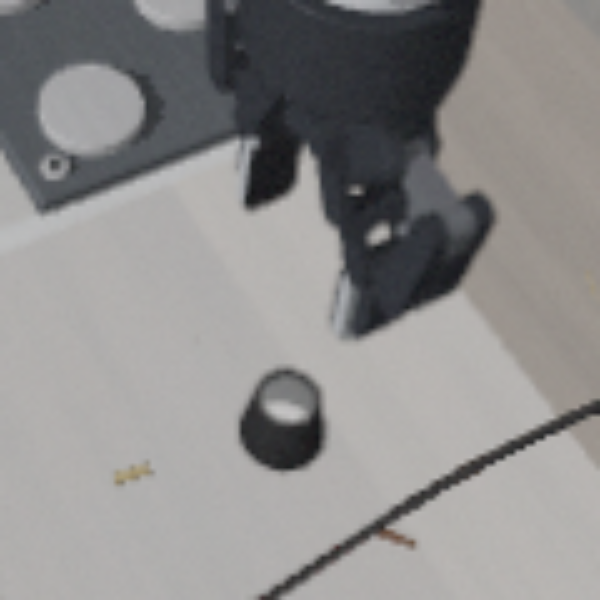

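The loupe top is at (289,393), about 1.5 px from the prediction, which puts it at (0.498,-0.303). Descending.

```bash
python3 -m handwheel '[{"travel":[0.033,-0.05,0],"dr":[0,0.01,0]},{"travel":[0,0,0],"dr":[0,0,0]},{"travel":[0,0,0.1],"dr":[0,0,0]},{"travel":[0,0,0.1],"dr":[0,0,0]},{"travel":[0,0,0.1],"dr":[0,0,0]},{"travel":[0,0,0.06],"dr":[0,0,0]},{"travel":[0,0,0],"dr":[0,0,0]}]'
```

```text
time_s: 19.47
eef_pos: [0.5056, -0.3058, 0.0201]
eef_rot: [0.006, -0.007, 1.0, -0.005]
wrist_force: [-0.9, -0.1, 0.2]
opening: 0.653
```

```bash
python3 -m handwheel '[{"travel":[0.045,0.018,0.03],"dr":[-0.018,0.023,0.025]},{"travel":[0,0,0.03],"dr":[0,0,0]},{"travel":[0,0,0.03],"dr":[0,0,0]},{"travel":[0,0,0.01],"dr":[0,0,0]}]'
```

```text
time_s: 19.8
eef_pos: [0.4999, -0.3046, 0.0072]
eef_rot: [0.001, 0.0, 1.0, -0.001]
wrist_force: [-0.7, 0.5, -0.7]
opening: 0.647
```

```bash
python3 -m handwheel '[{"travel":[0.012,0.005,0.018],"dr":[0,0,0]},{"travel":[0,0,0],"dr":[0,0,0]}]'; python3 -m handwheel '[{"travel":[0,0,0],"dr":[0,0,0]},{"travel":[0,0,0],"dr":[0,0,0]},{"travel":[0,0,0],"dr":[0,0,0]},{"travel":[0,0,0],"dr":[0,0,0]},{"travel":[0,0,0],"dr":[0,0,0]},{"travel":[0,0,0],"dr":[0,0,0]},{"travel":[0,0,0],"dr":[0,0,0]}]' -1
```

```text
time_s: 19.97
eef_pos: [0.4982, -0.304, 0.0044]
eef_rot: [0.002, 0.0, 1.0, -0.002]
wrist_force: [-0.9, -0.0, -0.4]
opening: 0.651
time_s: 20.55
eef_pos: [0.4987, -0.3044, 0.0053]
eef_rot: [0.002, 0.0, 1.0, -0.002]
wrist_force: [0.2, -0.7, 0.3]
opening: 0.002
```

The jaws shut fully, so the grasp missed or the loupe slipped out. Looking.

Run:
```python
from h import *
s=snap('side','s7.png');o=ctrl.get_obs();print((proj('side',[o['eef_pos'],[.498,-.303,.027],[.498,-.303,0]])-[300,260])*4)
cv2.imwrite('pics/c8.png',cv2.resize(s[260:410,300:450],None,fx=4,fy=4)[:,:,::-1])
```

```text
[[308.97628935 417.88099802]
 [310.79647473 391.78635704]
 [304.96459243 422.0493798 ]]
```

View pics/c8.png

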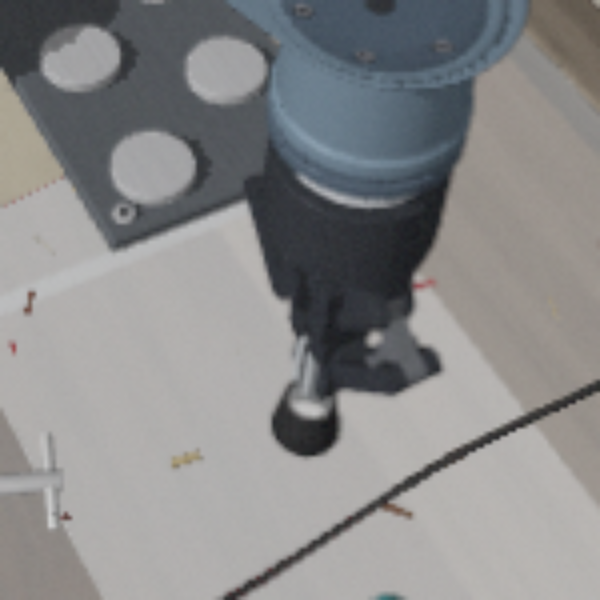

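The fingers shut beside the loupe. It still stands upright, shifted toward the camera (top at (313,405)). I'll lift clear and remeasure in both views.

```bash
python3 -m handwheel '[{"travel":[0,0,-0.1],"dr":[0,0,0]},{"travel":[0,0,-0.2],"dr":[0,0,0]},{"travel":[0,0,-0.2],"dr":[0,0,0]},{"travel":[0,0.1,-0.05],"dr":[0,0,0]},{"travel":[0,0.2,0],"dr":[0,0,0]},{"travel":[0,0.2,0],"dr":[0,0,0]},{"travel":[0,0.2,0],"dr":[0,0,0]},{"travel":[0,0.2,0],"dr":[0,0,0]},{"travel":[0,0,0],"dr":[0,0,0]}]' 0.4
python3 - <<'E'
from h import *
s=snap('side','s8.png');t=snap('top','t8.png')
cv=np.zeros((480,800,3),np.uint8)
cv[:,:400]=cv2.resize(s[345:393,355:395],None,fx=10,fy=10,interpolation=cv2.INTER_CUBIC)[:,:,::-1]
cv[:,400:]=cv2.resize(t[236:284,425:465],None,fx=10,fy=10,interpolation=cv2.INTER_CUBIC)[:,:,::-1]
cv2.imwrite('pics/c9.png',cv)
E
```

```text
time_s: 21.35
eef_pos: [0.4985, -0.1665, 0.0918]
eef_rot: [0.003, 0.003, 1.0, -0.002]
wrist_force: [-0.1, 0.2, -1.1]
opening: 0.701
```

View pics/c9.png

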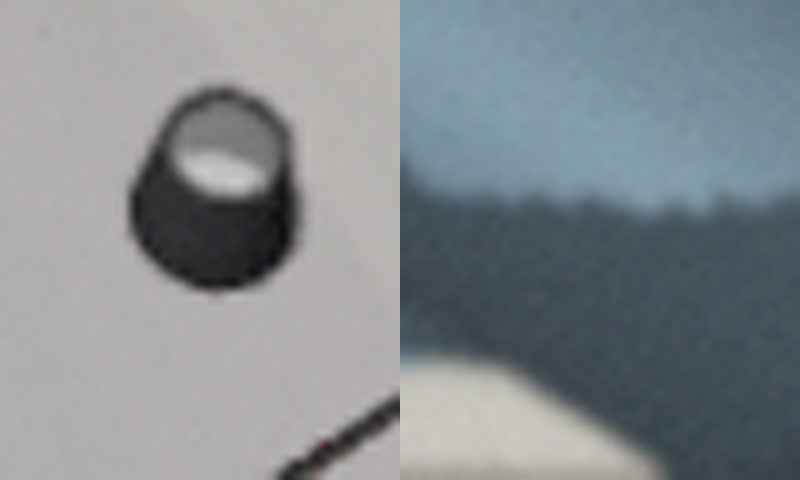

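Run:
```python
from h import *
s=cv2.imread('pics/s8.png');t=cv2.imread('pics/t0.png')
print(unp('side',[[377.6,359.4]],.027),unp('side',[[376.4,367.1]],0))
from scipy.optimize import minimize
def sil(n,p,shape,dz=0):
    a=np.linspace(0,2*np.pi,40)
    P=np.r_[np.c_[p[0]+.017*np.cos(a),p[1]+.017*np.sin(a),0*a],np.c_[p[0]+.0135*np.cos(a),p[1]+.0135*np.sin(a),0*a+.027]]
    m=np.zeros((shape[0]*8,shape[1]*8),np.uint8)
    return cv2.convexHull(proj(n,P).astype(np.float32))
for n,f,x0,y0 in(('side','s8.png',355,345),('side','s0.png',355,345),('top','t0.png',430,245)):
    g=cv2.cvtColor(cv2.imread('pics/'+f),cv2.COLOR_BGR2GRAY)[y0:y0+40,x0:x0+35]
    k=(g<110).astype(np.uint8);_,l,st,_=cv2.connectedComponentsWithStats(k);i=1+np.argmax(st[1:,4])
    c=cv2.findContours((l==i).astype(np.uint8),cv2.RETR_EXTERNAL,cv2.CHAIN_APPROX_NONE)[0]
    h=cv2.convexHull(np.vstack(c)).astype(np.float32)+[x0,y0];h=h.astype(np.float32)
    M=cv2.moments(h);ob=np.array([M['m10'],M['m01']])/M['m00']
    def e(p):
        M=cv2.moments(sil(n,p,(1,1)));return np.sum((np.array([M['m10'],M['m01']])/M['m00']-ob)**2)
    r=minimize(e,[.497,-.303],method='Nelder-Mead');print(n,f,ob,M['m00'],cv2.contourArea(sil(n,r.x,(1,1))),r.x.round(4))
```

```text
[[ 0.49615635 -0.30558838  0.027     ]] [[ 0.49643748 -0.30608719  0.        ]]
side s8.png [376.32726046 363.81848853] 247.0 302.8313947315328 [ 0.4961 -0.3044]
side s0.png [376.32589588 363.84989858] 246.5 302.8666159855202 [ 0.4961 -0.3044]
top t0.png [441.96278317 260.54530744] 103.0 208.45594658935443 [ 0.4948 -0.2981]
```

Run:
```python
from h import *
print('c8 fingertip seen ~(312,395)', [((proj('side',[.4987,-.3044,z])-[300,260])*4).round() for z in (.005,.02,.03,.04)])
print('c5 near tip seen ~(262,245)', [((proj('side',[.4828,.3466-.015,z])-[180,60])*4).round() for z in (.1835,.195,.205,.215)])
print('c7 tips (265,205),(350,335)', [[((proj('side',[.5032,-.2953+s*.03,z])-[320,280])*5).round().tolist() for s in(1,-1)] for z in (.0655,.075,.085,.095,.105)])
```

```text
c8 fingertip seen ~(312,395) [array([[309., 418.]]), array([[312., 401.]]), array([[314., 390.]]), array([[317., 378.]])]
c5 near tip seen ~(262,245) [array([[271., 293.]]), array([[269., 277.]]), array([[267., 262.]]), array([[266., 248.]])]
c7 tips (265,205),(350,335) [[[[258.0, 251.0]], [[345.0, 374.0]]], [[[260.0, 236.0]], [[348.0, 360.0]]], [[[263.0, 220.0]], [[351.0, 344.0]]], [[[265.0, 204.0]], [[355.0, 328.0]]], [[[268.0, 188.0]], [[358.0, 312.0]]]]
```

In three pictures the fingertips appear about 22-25 mm higher than the reported TCP. The jaws therefore closed just above the loupe, which is unmoved at (0.496,-0.303). I'll go again about 20 mm lower, watching the force.

```bash
python3 -m handwheel '[{"travel":[0.005,-0.1,0],"dr":[0,0,0]},{"travel":[0,-0.2,0],"dr":[0,0,0]},{"travel":[0,-0.2,0],"dr":[0,0,0]},{"travel":[0,-0.2,0],"dr":[0,0,0]},{"travel":[0,-0.16,0],"dr":[0,0,0]},{"travel":[0,-0.04,0],"dr":[0,0,0]},{"travel":[0,0,0.1],"dr":[0,0,0]},{"travel":[0,0,0.1],"dr":[0,0,0]},{"travel":[0,0,0.1],"dr":[0,0,0]},{"travel":[0,0,0],"dr":[0,0,0]}]' 0.3
```

```text
time_s: 22.28
eef_pos: [0.4975, -0.3255, 0.0485]
eef_rot: [0.006, 0.008, 1.0, -0.008]
wrist_force: [-0.3, 0.9, 0.1]
opening: 0.649
```

```bash
python3 -m handwheel '[{"travel":[0,0.14,0],"dr":[-0.03,0.023,-0.03]},{"travel":[0,0,0],"dr":[0,0,0]},{"travel":[0,0,0.1],"dr":[0,0,0]},{"travel":[0,0,0.09],"dr":[0,0,0]},{"travel":[0,0,0],"dr":[0,0,0]}]'
```

```text
time_s: 22.7
eef_pos: [0.4983, -0.3041, 0.0193]
eef_rot: [0.0, -0.0, 1.0, 0.0]
wrist_force: [-1.1, 0.9, -0.7]
opening: 0.652
```

```bash
python3 -m handwheel '[{"travel":[0.01,0.005,0.06],"dr":[0,0,0]},{"travel":[0,0,0.06],"dr":[0,0,0]},{"travel":[0,0,0.03],"dr":[0,0,0]},{"travel":[0,0,0],"dr":[0,0,0]}]'
```

```text
time_s: 23.03
eef_pos: [0.4963, -0.3028, -0.0066]
eef_rot: [-0.0, -0.001, 1.0, 0.001]
wrist_force: [0.1, 0.2, 0.3]
opening: 0.651
```

```bash
python3 -m handwheel '[{"travel":[0,0,0.025],"dr":[0,0,0]},{"travel":[0,0,0.015],"dr":[0,0,0]},{"travel":[0,0,0],"dr":[0,0,0]}]';python3 -m handwheel '[{"travel":[0,0,0],"dr":[0,0,0]},{"travel":[0,0,0],"dr":[0,0,0]},{"travel":[0,0,0],"dr":[0,0,0]},{"travel":[0,0,0],"dr":[0,0,0]},{"travel":[0,0,0],"dr":[0,0,0]},{"travel":[0,0,0],"dr":[0,0,0]},{"travel":[0,0,0],"dr":[0,0,0]}]' -1
```

```text
time_s: 23.28
eef_pos: [0.4962, -0.303, -0.0134]
eef_rot: [-0.0, -0.0, 1.0, 0.001]
wrist_force: [0.3, -0.4, 0.8]
opening: 0.65
time_s: 23.87
eef_pos: [0.4972, -0.3039, -0.0118]
eef_rot: [0.001, -0.0, 1.0, -0.0]
wrist_force: [-0.3, 0.6, 0.0]
opening: 0.268
```

Gripped at opening 0.268 (~26 mm). Lifting and carrying to pad 2.

```bash
python3 -m handwheel '[{"travel":[0,0,-0.08],"dr":[0,0,0]},{"travel":[0,0,-0.16],"dr":[0,0,0]},{"travel":[0,0,-0.16],"dr":[0,0,0]},{"travel":[0,0.1,-0.08],"dr":[0,0,0]},{"travel":[-0.055,0.2,0],"dr":[0,0,0]},{"travel":[-0.055,0.2,0],"dr":[0,0,0]},{"travel":[-0.055,0.2,0],"dr":[0,0,0]},{"travel":[-0.055,0.2,0],"dr":[0,0,0]},{"travel":[-0.055,0.2,0],"dr":[0,0,0]},{"travel":[-0.055,0.2,0],"dr":[0,0,0]},{"travel":[-0.055,0.2,0],"dr":[0,0,0]},{"travel":[-0.055,0.2,0],"dr":[0,0,0]},{"travel":[-0.055,0.15,0],"dr":[0,0,0]},{"travel":[0,0.05,0],"dr":[0,0,0]},{"travel":[0,0,0],"dr":[0,0,0]},{"travel":[0,0,0],"dr":[0,0,0]}]'
```

```text
time_s: 25.2
eef_pos: [0.5779, -0.0095, 0.0785]
eef_rot: [0.007, 0.001, 1.0, -0.003]
wrist_force: [0.2, -0.8, -0.5]
opening: 0.27
```

```bash
python3 -m handwheel '[{"travel":[0.04,-0.013,0],"dr":[-0.011,0.027,0]},{"travel":[0,0,0],"dr":[0,0,0]},{"travel":[0,0,0.1],"dr":[0,0,0]},{"travel":[0,0,0.1],"dr":[0,0,0]},{"travel":[0,0,0.06],"dr":[0,0,0]},{"travel":[0,0,0],"dr":[0,0,0]}]'
python3 - <<'E'
from h import *
s=snap('side','s9.png');o=ctrl.get_obs();print(o['eef_pos'],o['eef_rot'].round(3),proj('side',[[*o['eef_pos'][:2]-[.001,0],o['eef_pos'][2]+.0118]]),proj('side',[.5705,-.011,.023]))
cv2.imwrite('pics/c10.png',cv2.resize(s[190:340,270:420],None,fx=4,fy=4)[:,:,::-1])
E
```

```text
time_s: 25.7
eef_pos: [0.571, -0.0196, 0.0403]
eef_rot: [0.0, 0.005, 1.0, -0.001]
wrist_force: [-0.6, -0.2, -0.2]
opening: 0.267
[ 0.57142018 -0.01972636  0.04099095] [ 0.001  0.005  1.    -0.001] [[340.33450538 243.95119898]] [[338.05222413 250.72620475]]
```

```bash
python3 -m handwheel '[{"travel":[0,0.057,0],"dr":[0,0,0]},{"travel":[0,0,0.06],"dr":[0,0,0]},{"travel":[0,0,0.06],"dr":[0,0,0]},{"travel":[0,0,0.03],"dr":[0,0,0]},{"travel":[0,0,0],"dr":[0,0,0]}]'
```

```text
time_s: 26.17
eef_pos: [0.5731, -0.0117, 0.0187]
eef_rot: [0.002, 0.006, 1.0, -0.001]
wrist_force: [-0.3, -0.3, -0.2]
opening: 0.265
```

```bash
python3 -m handwheel '[{"travel":[0.014,0,0.025],"dr":[0,0,0]},{"travel":[0,0,0.01],"dr":[0,0,0]},{"travel":[0,0,0],"dr":[0,0,0]}]'; python3 rd.py
```

```text
time_s: 26.42
eef_pos: [0.5706, -0.0114, 0.0125]
eef_rot: [0.002, 0.006, 1.0, -0.001]
wrist_force: [-0.5, -0.2, -0.5]
opening: 0.268
[ 0.2  -0.2  -0.61] [0.38 0.39 0.57] [ 0.571  -0.0115  0.013 ] [0.0002 0.0001 0.0002] 26.8167 [ 0.002  0.006  1.    -0.001]
```

```bash
python3 -m handwheel '[{"travel":[0,0,0.015],"dr":[0,0,0]},{"travel":[0,0,0],"dr":[0,0,0]}]'; python3 rd.py
```

```text
time_s: 26.98
eef_pos: [0.5717, -0.0116, 0.0112]
eef_rot: [0.003, 0.006, 1.0, -0.002]
wrist_force: [0.7, -0.5, 0.6]
opening: 0.265
[ 0.54 -0.23 -0.09] [0.36 0.31 0.43] [ 0.5715 -0.0116  0.0113] [0.0001 0.     0.    ] 27.3833 [ 0.003  0.006  1.    -0.002]
```

```bash
python3 -m handwheel '[{"travel":[0.004,0,0.01],"dr":[0,0,0]},{"travel":[0,0,0],"dr":[0,0,0]}]'; python3 rd.py
```

```text
time_s: 27.55
eef_pos: [0.5722, -0.0117, 0.0111]
eef_rot: [0.004, 0.006, 1.0, -0.002]
wrist_force: [0.5, -0.3, -0.7]
opening: 0.268
[0.84 0.1  1.39] [0.48 0.64 0.63] [ 0.5723 -0.0118  0.011 ] [0.     0.     0.0001] 27.95 [ 0.004  0.006  1.    -0.002]
```

Contact on the pad at 0.011, as predicted for the 23 mm top. Releasing only part-way so the jaws stay clear, then retreating.

```bash
python3 -m handwheel '[{"travel":[0,0,0],"dr":[0,0,0]},{"travel":[0,0,0],"dr":[0,0,0]},{"travel":[0,0,0],"dr":[0,0,0]},{"travel":[0,0,0],"dr":[0,0,0]},{"travel":[0,0,0],"dr":[0,0,0]},{"travel":[0,0,0],"dr":[0,0,0]},{"travel":[0,0,-0.08],"dr":[0,0,0]},{"travel":[0,0,-0.15],"dr":[0,0,0]},{"travel":[0,0,-0.2],"dr":[0,0,0]},{"travel":[0,0,-0.2],"dr":[0,0,0]},{"travel":[0,0,-0.2],"dr":[0,0,0]},{"travel":[0.1,-0.1,-0.1],"dr":[0,0,0]},{"travel":[0.15,-0.2,0],"dr":[0,0,0]},{"travel":[0.15,-0.2,0],"dr":[0,0,0]},{"travel":[0.15,-0.2,0],"dr":[0,0,0]},{"travel":[0.1,-0.2,0],"dr":[0,0,0]},{"travel":[0,-0.2,0],"dr":[0,0,0]},{"travel":[0,0,0],"dr":[0,0,0]}]' 0.6
python3 - <<'E'
from h import *
s=snap('side','s10.png');t=snap('top','t10.png')
cv=np.zeros((600,800,3),np.uint8)
cv[:440,:400]=cv2.resize(s[220:330,285:385],None,fx=4,fy=4)[:,:,::-1]
cv[:300,410:790]=cv2.resize(t[205:280,285:380],None,fx=4,fy=4)[:,:,::-1]
cv[310:590,410:610]=cv2.resize(s[130:200,225:275],None,fx=4,fy=4)[:,:,::-1]
cv[310:566,620:800]=cv2.resize(t[225:289,105:150],None,fx=4,fy=4)[:,:,::-1]
cv2.imwrite('pics/c11.png',cv)
print((proj('side',[[.5705,-.011,.05],[.5705,-.011,.023]])-[285,220])*4,(proj('top',[.5705,-.011,.05])-[285,205])*4+[410,0])
E
```

```text
time_s: 29.45
eef_pos: [0.4675, -0.1798, 0.1673]
eef_rot: [0.006, 0.002, 1.0, -0.005]
wrist_force: [0.3, 0.1, 0.5]
opening: 0.798
[[214.10919606  89.97666491]
 [212.20889653 122.904819  ]] [[521.98068097  66.99150387]]
```

View pics/c11.png

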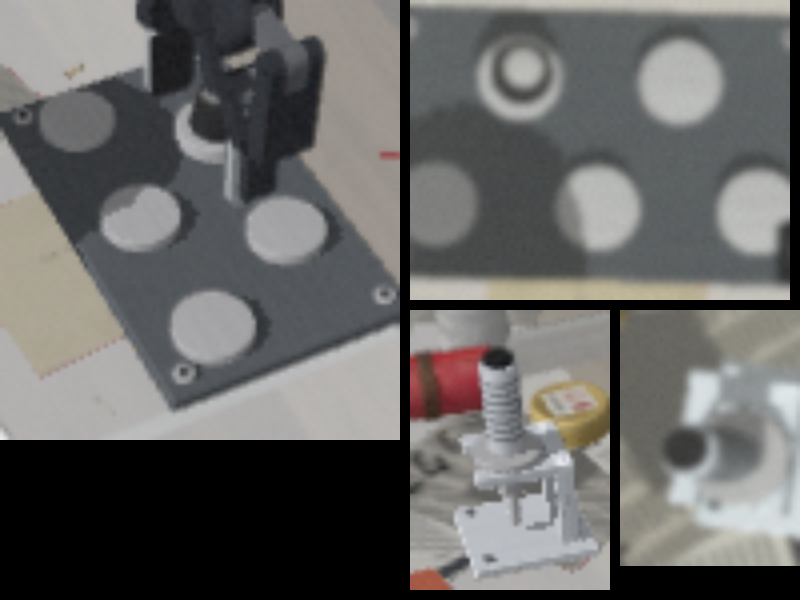

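The loupe stands upright at top-crop (523,72), inside pad 2, which is centred at (520,78). The offset is a few mm at most, mostly parallax. The probe hangs as before, and the gripper is clear of everything.

```bash
python3 -c "from bench import ctrl;print(ctrl.hand_in())"
```

```text
the job is handed in; nothing more can be done
None
```

I pressed the probe onto pads 1 to 5 in order, hung it back on its rest, stood the loupe on pad 2, and handed the job in at about 29.6 s. No verdict was reported.

**High pad:** it is pad 2. The reported tool heights at first contact, worked out from the spring force, were 0.1086, 0.1126, 0.1096, 0.1096 and 0.109 m. Pad 2 is 3 to 4 mm above the others. The deepest press was about 9.6 mm by the same estimate, on pad 4, which was deeper than I intended but below the 11.5 mm limit.

**Last pictures:**
- The probe is upright on the prongs, in the same place as at the start.
- The loupe is upright on pad 2, within a few mm of its centre, and touched down at the height expected for the high pad.
- The gripper is clear of everything.

**What went wrong or disagreed:**
- The first loupe grasp closed on air just above it, and the loupe did not move. The pictures showed the fingertips about 22 mm higher than the reported tool position, so I went that much lower and the second grasp held.
- The reported pose also drifted by several mm during some moves, and I corrected for it along the way.

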